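# Proof-pull a spring door bolt under its guard

### The job

Test the new spring door bolt in the proof rig: gently lower the yellow-framed guard until it is fully closed (do not let it slam), and only then pull the bolt out by its upright pale wooden grip until its brass pointer lines up with the red mark. The spring pulls the bolt back, so keep it there: finish while still holding the grip at the mark with the guard closed, and leave the other things on the bench where they are.

Things in the scene. Friction and masses are not known exactly. Their poses are not given: they have to be found in the camera images.
- rig: fixed proof rig: dark steel base plate 12 mm thick with a grey open-topped box (rim 75 mm above the bench), the bolt's steel case inside. Origin on the bench; z up; -x is the way the bolt pulls out (roughly towards the robot). Plate: x -140..+160 mm, y +-100 mm; box: x +10..+150 mm, y +-85 mm. In front of the box a white scale with black ticks lies on the +y side
- guard (a joint): angle of the guard (rad): 0 fully closed, grows as it opens upward to 1.3; it starts open between about 0.7 and 1.1. Its hinge is stiff (0.35 N m of friction; about 1 to 2 N at the free edge closes it): it stays where it is left and does not fall. A push from above on its outer face near the free edge, following the arc, closes it
- guard_hinge (a point): point on the hinge line, middle of the box's far (+x) rim: rig's x = +150 mm, 75 mm above the bench. Axes turn with the guard: x from the free edge to the hinge, y along the hinge, z out of the outer face. The guard is a flat plate (yellow frame, clear pane) 145 mm long from the hinge, 170 mm wide, 8 mm thick; its underside lies in the hinge's plane, its outer face 8 mm above
- guard_edge (a point): middle of the guard's free edge, on its outer (upper) face: 145 mm from the hinge. When closed it lies 83 mm above the bench, 60 mm beyond the resting grip. Same axes as guard_hinge
- bolt: the sliding spring bolt: an upright pale wooden grip 14 mm thick (along x), 56 mm wide (along y), from 28 to 108 mm above the bench, on a steel rod 12 mm thick at 45 mm height that runs back into the box. Origin at bench level below the grip's centre, axes as the rig's. At rest it is at the rig's x = -55 mm; it slides only along the rig's -x, up to 70 mm
- grip_top (a point): centre of the top of the wooden grip, 108 mm above the bench. Pinch the grip from above, one finger in front and one behind. The spring pulls the bolt back home with 6 N at rest, rising by 1.2 N for each 10 mm pulled, with 1 N friction
- pointer (a point): end of the brass pointer, a thin bar (4 mm wide) on the grip that sticks out along +y, 57 mm from the bolt's centre line, 36 mm above the bench; it moves with the bolt
- marker: the red mark: a red plate 6 mm thick (along x), 30 mm (y) by 22 mm high, standing on the white scale, clamped to the rig; somewhere between 28 and 50 mm in the pull direction from the resting pointer. Origin at the centre of its underside, 18 mm above the bench; axes as the rig's
- mark (a point): the mark itself: mid-thickness of the red plate at its edge next to the pointer's path, 36 mm above the bench; the pointer's end passes 7 mm beside it. Axes as the rig's: the pointer lines up when its x in this frame is 0
- rosette: bystander: loose aluminium door-knocker rosette, about 106 mm across, 20 mm high, lying flat; origin at the centre of its underside
- tin: bystander: loose tin with blue label, 66 mm across, 85 mm high, standing; origin at the centre of its underside
- hammer: bystander: loose hammer lying on the bench; origin on the bench level below its middle

How it is judged:
On the way, in this order (a step that is already met when the one before it is completed fails the run):
1. the guard is fully closed while the bolt is still home (value of joint guard below 0.04 rad and x of bolt in the frame of rig above -0.067 m), for 0.2 s.
2. the bolt is pulled so that its pointer is at the red mark, and held there by the gripper for a second, guard closed (value of joint guard below 0.04 rad and x of pointer in the frame of mark between -0.005 and 0.005 m and contact force between bolt and the fingers above 3 N), for 1 s.
At the end, for the whole second after the job is handed in: The guard is closed (within 0.04 rad), the gripper's fingers hold the bolt (more than 3 N on it) at rest with its pointer within 5 mm of the middle of the red mark, and rosette, tin and hammer are within 30 mm of where they were (all of step 2 and linear speed of bolt below 0.02 m/s and distance of each of rosette, tin, hammer from where it was at the start of the episode below 0.03 m); the arm keeps its last pose, push and grip.
It fails at once if the bolt is pulled more than 12 mm while the guard is open (x of bolt in the frame of rig below -0.067 m and value of joint guard above 0.1 rad).
It fails at once if the guard slams: faster than 2 rad/s in the last 0.2 rad (value of joint guard below 0.2 rad and velocity of joint guard below -2 rad/s).
It fails at once if the rosette, tin or hammer is moved by more than 30 mm (distance of any of rosette, tin, hammer from where it was at the start of the episode above 0.03 m).
It also fails if it takes over 51 s, if anything falls off the work surface, if the arm or the gripper's body presses on something with over 40 N, if the wrist force passes 120 N, or if a joint passes its speed limit or range.

### The arm

A 6-joint arm with a two-finger parallel gripper is mounted at the origin on the work surface. World frame = base frame: x ahead of the robot, y to its left, z up, the work surface at z = 0. Lengths are in m, angles in rad, forces in N, time in s.
With the tool pointing down it reaches from about 0.35 to 0.775 m from the base axis. Payload 7.3 kg.
Tool frame: the origin (TCP) lies between the finger pads; the fingertips stand 25 mm ahead of it and the grasp point (between the pads) lies 6 mm ahead of it; y points along the fingers, z is the direction in which the jaws open and shut, and the axes are right-handed (so a half turn about y gives the same grasp; the last joint's range is limited). The gripper opens to 92 mm and grips with 3 to 60 N. Pads are 19 mm wide; open, the fingers measure 130 mm over their backs; the gripper's body (75 mm by 190 mm) begins 47 mm behind the grasp point.
Start: joints at [-1.38, 0.342, 1.524, -0, 1.275, -0.146], TCP at [0.174, -0.496, 0.252] pointing down, gripper open.
Joint ranges: [-2.53, 2.53], [-0.77, 2.02], [0.04, 2.7], [-1, 4.14], [0.28, 2.66], [-3.11, 3.11]. Speed limits (rad/s): [2.57, 2.57, 3.14, 3.14, 3.14, 3.14].

### API

Orientations are given as [roll, pitch, yaw] about the fixed x, y, z axes, in that order (R = Rz(yaw) Ry(pitch) Rx(roll)).
In Python, from cell import sensors, read_camera, hand_in gives the robot as it stands. The module is installed in compiled form; this text tells all that it offers.
- The arm moves only by the tool send_rows, never from a script. Its argument "motion" is a list that holds one entry, the list of rows, each a list of 4 numbers: the shift along the tool's x, y, z in m, then the turn about the tool's y in degrees. In form: [[[tx, ty, tz, twist], ...]]. A call has 1 to 8 rows; each row is the pose to reach, as a shift and turn from the pose measured when the call began, along the tool's axes at that moment; what a row does not reach only later rows make up. A row lasts 1/10 s, in which the tool goes at most 50 mm and 8.59 degrees, less where a joint would pass 70% of its speed; a pose out of reach is approached as far as the arm can. A call with a gripper value outside its range is refused whole. "gripper" is the opening, from 0 (shut) to 1 (fully open), set as the call begins (left out, the last holds). The fingers move at their own pace and stop on an object; "grip_force" is the grip in N (left out, the last holds). Time passes only in rows, so rows that repeat a pose let the fingers close. It gives the time, the measured TCP pose, the force and the opening at its end, in the units of the state.
- sensors.observe(): the state, without advancing time (a new reading comes with each control period).
- read_camera(name): name is "side" or "top"; returns a dict with "frame" (420x560x3 uint8, red, green, blue), "fx", "fy", "cx", "cy" (pixels), "extrinsics" (4x4, takes a point from world to camera coordinates). Camera axes: x right, y up, looking along -z (the intrinsics and any distortion apply to the point x, -y, -z); pixel columns grow to the right and rows downward; lengths in m; the calibration is good to about 2 mm. A picture is of the moment at which its call begins. There is no depth.
- hand_in(): hands the job in, once; it reports no verdict.
The state is a dict: "time": time; "qpos": joint angles; "qvel": joint speeds; "joint_efforts": joint torques, N m; "tool_pos": TCP position; "tool_rot": TCP orientation; "contact_force": force on the tool from outside, world axes, zero at the start; "torque": the same for the moment, N m; "opening": finger opening in m.
Only numpy, scipy, OpenCV 4.12 (cv2) and the standard library are available. Lean on these libraries where they do the work, as an engineer would, in place of code of your own. Each camera call takes 0.05 s, during which the arm holds its last target.

## Working session

There is one attempt and no reset: what is moved stays moved. The work goes in short steps, Python scripts to look and compute and a tool call to move; the robot and the scene stay as the last step left them, time stands still between calls to the robot, and variables do not carry over. Pictures are saved under pics/ and viewed, and the job is handed in when it is done.

Besides the shell and the picture viewer there is one more tool, called after "Call:" by a JSON object that holds its "op" and its "data". send_rows: Moves the arm, as the interface text tells. Its arguments: {"type":"object","properties":{"motion":{"type":"array"},"gripper":{"type":"number"},"grip_force":{"type":"number"}},"required":["motion"]}

```bash
mkdir -p pics; ls
cat > h.py <<'E'
import numpy as np, cv2
from cell import sensors, read_camera, hand_in
def snap(name,fn):
    c=read_camera(name); cv2.imwrite('pics/'+fn,cv2.cvtColor(c['frame'],cv2.COLOR_RGB2BGR))
    np.savez('pics/'+fn+'.npz',**{k:np.array(v) for k,v in c.items()}); return c
def load(fn): return dict(np.load('pics/'+fn+'.npz',allow_pickle=True))
def ray(c,u,v):
    E=np.array(c['extrinsics']); d=np.array([(u-c['cx'])/c['fx'],-(v-c['cy'])/c['fy'],-1.])
    R=E[:3,:3]; return -R.T@E[:3,3], R.T@d
def at_z(c,u,v,z):
    o,d=ray(c,u,v); return o+d*(z-o[2])/d[2]
def proj(c,p):
    E=np.array(c['extrinsics']); q=E[:3,:3]@np.array(p)+E[:3,3]
    return np.array([c['cx']+c['fx']*q[0]/-q[2], c['cy']+c['fy']*(-q[1])/-q[2]])
E
python3 - <<'E'
from h import *
for n in('side','top'):
    c=snap(n,n+'0.png'); print(n,c.keys(),c['fx'],c['cx'],c['cy'],np.round(ray(c,280,210),3))
print(sensors.observe())
E
```

```text
pics
side dict_keys(['frame', 'fx', 'fy', 'cx', 'cy', 'extrinsics']) 387.5884389029398 281.0690854740986 214.46872568709946 [[ 0.508 -0.568  0.481]
 [ 0.104  0.86  -0.499]]
top dict_keys(['frame', 'fx', 'fy', 'cx', 'cy', 'extrinsics']) 444.13626902224354 282.92778425672475 207.2508639610121 [[ 0.418  0.051  1.09 ]
 [ 0.18  -0.006 -0.984]]
{'time': 0.1, 'qpos': array([-1.37999828e+00,  3.42671645e-01,  1.52489387e+00,  3.99390814e-05,
        1.27538840e+00, -1.45997924e-01]), 'qvel': array([ 0.00028247, -0.00036864, -0.0020953 , -0.00142623, -0.00120664,
       -0.00053662]), 'joint_efforts': array([ 1.65262820e-03, -4.32003307e+01, -2.44695371e+01,  7.18154199e-02,
        5.26594778e-02, -4.29363229e-05]), 'tool_pos': array([ 0.17346702, -0.49518403,  0.25111442]), 'tool_rot': array([-1.57213755e+00,  2.35823335e-04, -2.80480849e+00]), 'contact_force': array([-0.40277916,  0.44827382,  0.43337846]), 'torque': array([-0.02568427, -0.04120362,  0.00794963]), 'opening': 0.09160333770922252}
```

View pics/top0.png

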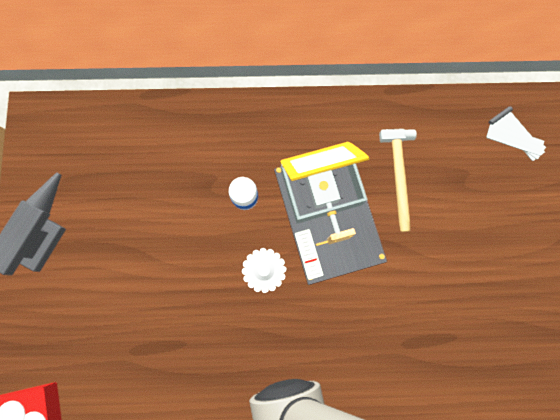

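View pics/side0.png

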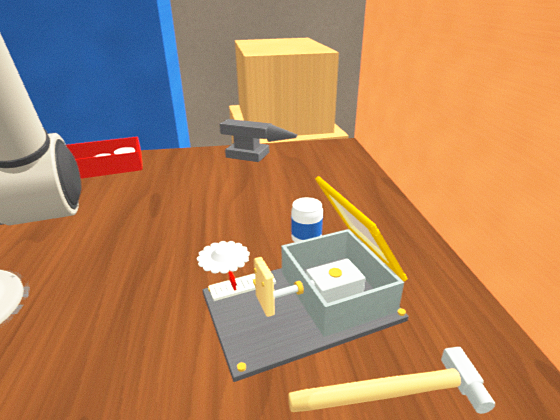

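Run:
```python
import cv2
a=cv2.imread('pics/top0.png')[130:290,225:425]; cv2.imwrite('pics/top0z.png',cv2.resize(a,None,fx=3.75,fy=3.75,interpolation=cv2.INTER_CUBIC))
a=cv2.imread('pics/side0.png')[165:385,190:420]; cv2.imwrite('pics/side0z.png',cv2.resize(a,None,fx=2.7,fy=2.7,interpolation=cv2.INTER_CUBIC))
```

```text
(no output)
```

View pics/top0z.png

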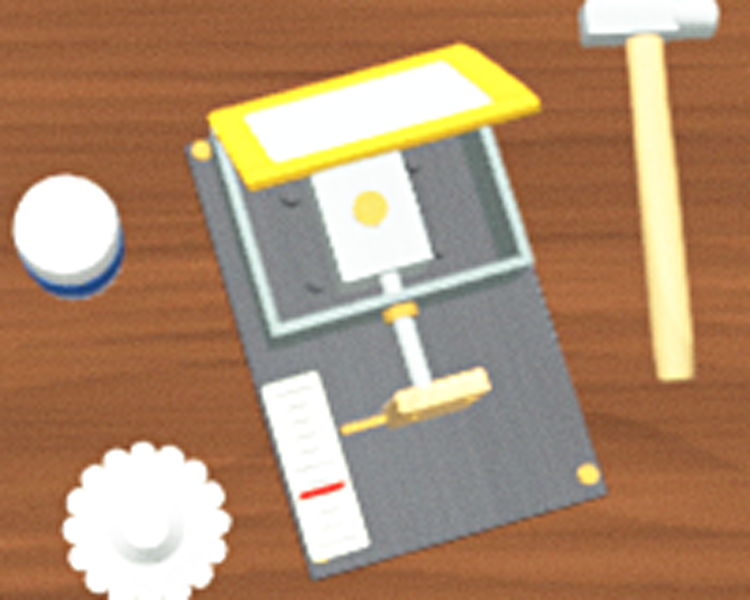

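View pics/side0z.png

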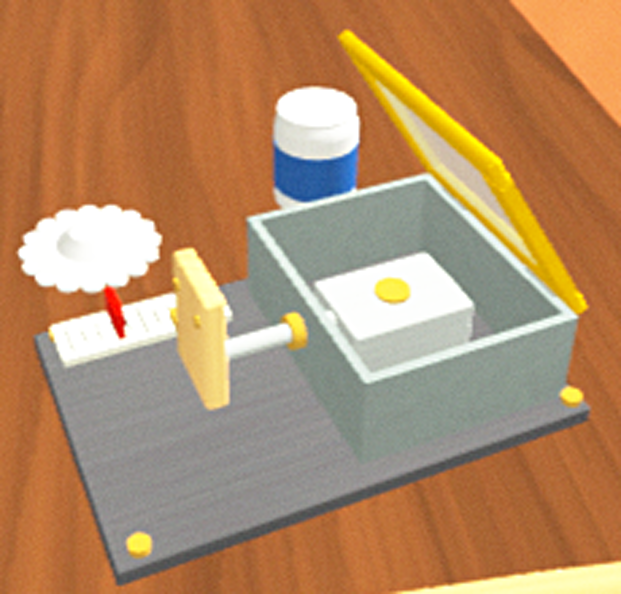

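```bash
cat > fit.py <<'E'
from h import *
from scipy.optimize import least_squares
T=load('top0.png');S=load('side0.png')
def zt(x,y): return ((x+.5)/3.75-.5+225,(y+.5)/3.75-.5+130)
def zs(x,y): return ((x+.5)/2.7-.5+190,(y+.5)/2.7-.5+165)
obs=[(T,zt(315,578),(-140,100,12)),(T,zt(606,492),(-140,-100,12)),(T,zt(187,148),(160,100,12)),
(T,zt(273,337),(10,85,75)),(T,zt(533,262),(10,-85,75)),
(S,zs(119,573),(-140,-100,12)),(S,zs(588,409),(160,-100,12)),(S,zs(38,340),(-140,100,12)),
(S,zs(248,220),(10,85,75)),(S,zs(361,380),(10,-85,75)),(S,zs(578,320),(150,-85,75)),(S,zs(430,177),(150,85,75))]
def W(p,q):
    c,s=np.cos(p[2]),np.sin(p[2]); q=np.array(q)/1000
    return np.array([p[0]+c*q[0]-s*q[1],p[1]+s*q[0]+c*q[1],q[2]])
def res(p): return np.concatenate([proj(c,W(p,q))-np.array(uv) for c,uv,q in obs])
if __name__=='__main__':
    r=least_squares(res,[0.45,0,0.2]); p=r.x; print(p); print(np.round(r.fun.reshape(-1,2),1))
    np.save('rig.npy',p)
    def inrig(P):
        c,s=np.cos(p[2]),np.sin(p[2]); d=P[:2]-p[:2]; return 1000*np.array([c*d[0]+s*d[1],-s*d[0]+c*d[1],P[2]])
    print('mark top',inrig(at_z(T,*zt(322,490),.040)))
    print('mark side top mid',inrig(at_z(S,*zs(113,290),.040)), 'bottom',inrig(at_z(S,*zs(120,335),.018)))
    print('pointer end',inrig(at_z(T,*zt(343,430),.036)))
    print('grip', [inrig(at_z(T,*zt(*a),.108)) for a in [(396,403),(487,370),(490,383),(400,413)]])
    # guard
    def G(a,y,z=8,L=145): 
        return W(p,(150-L*np.cos(a)-z*np.sin(a)*1, y, 75+L*np.sin(a)+z*np.cos(a)))
    for a in np.arange(.7,1.15,.05):
        print(round(a,2),[np.round((proj(T,G(a,y))-[225,130])*3.75) for y in(85,-85)],[np.round((proj(S,G(a,y))-[190,165])*2.7) for y in(85,-85)])
E
python3 fit.py
```

```text
[ 0.59169716 -0.08016723  0.25591051]
[[-0.6  1.7]
 [ 1.   1.6]
 [-0.5 -0.3]
 [ 0.1  0.5]
 [ 0.6  0.9]
 [-0.9  0.4]
 [ 2.1 -0.4]
 [-1.7 -2.3]
 [ 0.2 -1. ]
 [ 2.3  1.4]
 [ 0.8 -1.1]
 [-0.1 -1.6]]
mark top [-85.48905896  79.57704907  40.        ]
mark side top mid [-85.75754616  89.27551205  40.        ] bottom [-88.43742639  69.37689608  18.        ]
pointer end [-52.64500876  55.59959276  36.        ]
grip [array([-51.48366571,  28.59363911, 108.        ]), array([-47.42322031, -29.36983814, 108.        ]), array([-55.34471446, -28.7237191 , 108.        ]), array([-57.82334583,  28.05919333, 108.        ])]
0.7 [array([267., 269.]), array([555., 189.])] [array([281.,  78.]), array([418., 223.])]
0.75 [array([265., 259.]), array([555., 179.])] [array([287.,  70.]), array([427., 212.])]
0.8 [array([263., 250.]), array([554., 169.])] [array([294.,  61.]), array([436., 202.])]
0.85 [array([261., 239.]), array([553., 158.])] [array([302.,  53.]), array([445., 192.])]
0.9 [array([259., 228.]), array([551., 147.])] [array([310.,  46.]), array([455., 182.])]
0.95 [array([256., 217.]), array([550., 136.])] [array([318.,  38.]), array([466., 173.])]
1.0 [array([253., 206.]), array([548., 125.])] [array([326.,  31.]), array([476., 164.])]
1.05 [array([251., 194.]), array([546., 113.])] [array([335.,  25.]), array([487., 156.])]
1.1 [array([248., 182.]), array([544., 101.])] [array([344.,  18.]), array([498., 148.])]
```

```bash
cat > fit2.py <<'E'
from fit import *
def G(p,a,y,z=8,L=145): return W(p,(150-L*np.cos(a)+z*np.sin(a), y, 75+L*np.sin(a)+z*np.cos(a)))
gobs=[(T,zt(250,188),85),(T,zt(541,103),-85),(S,zs(344,31),85),(S,zs(503,163),-85)]
def f(v):
    p=v[:3];a=v[3];r=[]
    for c,uv,q in obs: r.append(proj(c,W(p,q)+(v[4:7] if c is T else v[7:10]))-uv)
    for c,uv,y in gobs: r.append(proj(c,G(p,a,y)+(v[4:7] if c is T else v[7:10]))-uv)
    # grip rest
    for uv,q in [(zt(396,403),(-48,28,108)),(zt(487,370),(-48,-28,108)),(zt(490,383),(-62,-28,108))]: r.append(proj(T,W(p,q)+v[4:7])-uv)
    for uv,q in [(zs(190,251),(-48,28,108)),(zs(222,309),(-48,-28,108)),(zs(174,255),(-62,28,108))]: r.append(proj(S,W(p,q)+v[7:10])-uv)
    r.append(proj(T,W(p,(-55,57,36))+v[4:7])-zt(343,430))
    return np.concatenate([np.concatenate(r)/1.,v[4:]/.002])
r=least_squares(f,[.59,-.08,.256,1]+[0]*6); v=r.x; print(np.round(v,4)); print(np.round(r.fun[:-6].reshape(-1,2),1))
p=v[:3]; np.save('v.npy',v)
def inrig(P,o):
    c,s=np.cos(p[2]),np.sin(p[2]); P=P-o; d=P[:2]-p[:2]; return 1000*np.array([c*d[0]+s*d[1],-s*d[0]+c*d[1],P[2]])
print(inrig(at_z(T,*zt(322,490),.040+v[6]),v[4:7]),inrig(at_z(S,*zs(113,290),.040+v[9]),v[7:10]))
for t in (0,.5): print(sensors.observe()['qpos'].round(3))
E
python3 fit2.py
```

```text
[ 5.9220e-01 -7.9600e-02  2.5950e-01  1.0017e+00  9.0000e-04 -7.0000e-04
 -1.3000e-03 -9.0000e-04  7.0000e-04 -3.2000e-03]
[[-0.4  1.2]
 [ 1.1  0.9]
 [-0.6 -0.5]
 [ 0.1  0.1]
 [ 0.5  0.3]
 [-0.6  1.3]
 [ 1.3  0.1]
 [-1.8 -1.2]
 [-0.3  0.1]
 [ 1.9  2.3]
 [-0.1 -0.3]
 [-0.9 -0.7]
 [-0.6 -1.4]
 [-0.1 -0.5]
 [ 0.3  0.3]
 [-1.7 -0. ]
 [-0.2 -2.1]
 [-0.5 -0.2]
 [ 0.6  2.3]
 [ 1.2 -1.1]
 [ 2.  -1.8]
 [-1.1 -0.5]
 [-0.2  0.6]]
[-86.48068387  80.24726835  40.        ] [-84.5592377   92.15331743  40.        ]
[-1.38   0.343  1.525  0.     1.275 -0.146]
[-1.38   0.343  1.525  0.     1.275 -0.146]
```

```bash
cat > mv.py <<'E'
from h import *
from scipy.spatial.transform import Rotation as Ro
v=np.load('v.npy'); P=v[:3]
def rigW(q):
    c,s=np.cos(P[2]),np.sin(P[2]); q=np.array(q)/1000
    return np.array([P[0]+c*q[0]-s*q[1],P[1]+s*q[0]+c*q[1],q[2]])
def inrig(p):
    c,s=np.cos(P[2]),np.sin(P[2]); d=p[:2]-P[:2]; return 1000*np.array([c*d[0]+s*d[1],-s*d[0]+c*d[1],p[2]])
def row(q,yaw=P[2]-np.pi/2,st=None):
    st=st or sensors.observe(); R=Ro.from_euler('xyz',st['tool_rot']).as_matrix()
    d=R.T@(rigW(q)-st['tool_pos']); dy=(yaw-st['tool_rot'][2]+np.pi)%(2*np.pi)-np.pi
    return np.round(d,4).tolist()+[round(-np.degrees(dy),1)]
def corner(a,r=125,n=0): # TCP in rig for the fingertip corner touching the face
    return np.array([150-r*np.cos(a)+(8+n)*np.sin(a)+19, 0, 75+r*np.sin(a)+(8+n)*np.cos(a)+25])
E
python3 - <<'E'
from mv import *
q=corner(1.0,n=25); print(q, rigW(q)); q[2]=300; print(row(q))
E
```

```text
[129.23075427   0.         223.01384919] [ 0.71713267 -0.04640109  0.22301385]
[-0.6614, -0.0484, -0.244, np.float64(-85.6)]
```

Call:
{"op": "send_rows", "data": {"motion": [[[-0.08,-0.048,-0.03,-8.5],[-0.13,-0.048,-0.05,-17],[-0.18,-0.048,-0.066,-25.5],[-0.225,-0.048,-0.083,-34],[-0.27,-0.048,-0.1,-42.5],[-0.315,-0.048,-0.116,-51],[-0.36,-0.048,-0.133,-59.5],[-0.4,-0.048,-0.148,-68]]], "gripper": 0, "grip_force": 20}}

```text
time: 0.9
tool_pos: [0.4766, -0.2439, 0.2991]
tool_rot: [-1.571, 0.001, -1.612]
contact_force: [1.3, -0.3, 0.5]
opening: 0.0326
```

Run:
```python
from mv import *
s=sensors.observe(); print(s['time'],s['tool_pos'],s['tool_rot'],s['opening'],s['qpos'],inrig(s['tool_pos']))
q=corner(1.0,n=25); q[2]=300; print(row(q))
```

```text
0.9 [ 0.47655897 -0.24390735  0.29908732] [-1.57147492e+00  1.44439196e-03 -1.61186407e+00] 0.03259184464682076 [-6.16715650e-01  3.29640905e-01  1.41013513e+00  8.54170854e-04
  1.40317220e+00 -5.75791479e-01] [-153.96436869 -129.17023441  299.08731622]
[-0.2072, -0.0008, 0.2323, np.float64(-17.2)]
```

Call:
{"op": "send_rows", "data": {"motion": [[[-0.03,0,0.035,-5],[-0.065,0,0.072,-10],[-0.1,0,0.11,-14],[-0.135,0,0.15,-17.2],[-0.17,0,0.19,-17.2],[-0.2,0,0.222,-17.2],[-0.207,0,0.232,-17.2],[-0.207,0,0.232,-17.2]]], "gripper": 0}}

```text
time: 1.7
tool_pos: [0.718, -0.0443, 0.2968]
tool_rot: [-1.573, 0.003, -1.308]
contact_force: [-0.7, -0.6, 0.1]
opening: 0.0006
```

```bash
cat > st.py <<'E'
from mv import *
s=sensors.observe(); print(s['time'],s['tool_pos'].round(4),s['tool_rot'].round(4),s['opening'].round(4),'q',s['qpos'].round(2),'rig',inrig(s['tool_pos']).round(4),'F',s['contact_force'].round(2))
E
python3 - <<'E'
import st
from mv import *
s=sensors.observe()
for a,n in ((1.0,25),(1.0,8)): print(row(corner(a,n=n)))
snap('side','side1.png');snap('top','top1.png')
E
```

```text
Traceback (most recent call last):
  File "st.py", line 2, in <module>
    s=sensors.observe(); print(s['time'],s['tool_pos'].round(4),s['tool_rot'].round(4),s['opening'].round(4),'q',s['qpos'].round(2),'rig',inrig(s['tool_pos']).round(4),'F',s['contact_force'].round(2))
                                                                                       ^^^^^^^^^^^^^^^^^^
AttributeError: 'float' object has no attribute 'round'
```

```bash
sed -i "s/s\['opening'\].round(4)/round(s['opening'],4)/" st.py
python3 - <<'E'
import st
from mv import *
s=sensors.observe()
for a,n in ((1.0,25),(1.0,8)): print(row(corner(a,n=n)))
snap('side','side1.png');snap('top','top1.png')
E
```

```text
1.7 [ 0.718  -0.0443  0.2968] [-1.5732  0.0029 -1.3084] 0.0006 q [-0.17  0.72  0.76  0.    1.66 -0.43] rig [130.5793   1.8307 296.8195] F [-0.68 -0.64  0.11]
[0.002, 0.0738, -0.0012, np.float64(0.2)]
[0.002, 0.083, -0.0155, np.float64(0.2)]
```

View pics/side1.png

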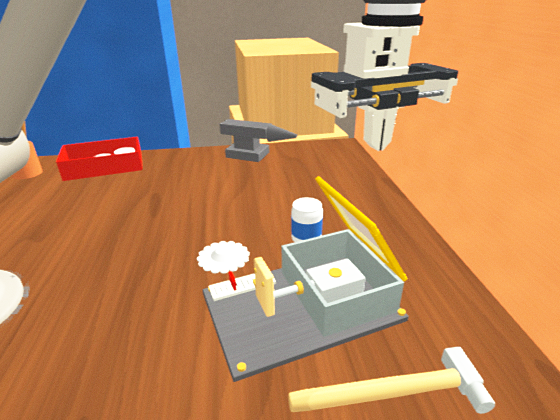

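View pics/top1.png

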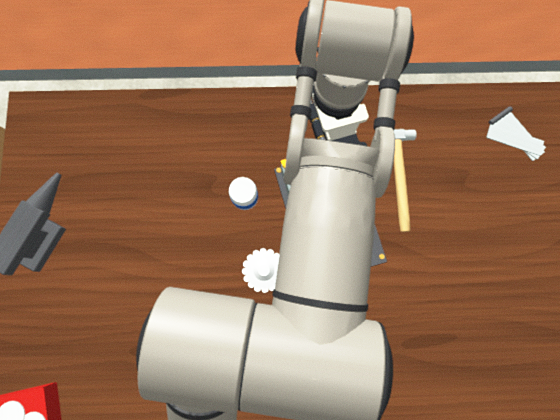

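Call:
{"op": "send_rows", "data": {"motion": [[[0.002,0.03,0,0],[0.002,0.055,-0.001,0],[0.002,0.072,-0.002,0],[0.002,0.074,-0.006,0],[0.002,0.078,-0.01,0],[0.002,0.083,-0.0155,0],[0.002,0.083,-0.0155,0]]]}}

```text
time: 2.5
tool_pos: [0.7011, -0.0532, 0.216]
tool_rot: [-1.573, 0.002, -1.312]
contact_force: [0.5, -0.6, -0.3]
opening: 0.0009
```

Run:
```python
import st
from mv import *
st=sensors.observe()
for a in np.arange(1,-.05,-.05): print(round(a,2),row(corner(a),st=st)[:3])
snap('side','side2.png')
```

```text
2.5 [ 0.7011 -0.0532  0.216 ] [-1.5725  0.0016 -1.3121] 0.0009 q [-0.18  0.71  1.    0.    1.44 -0.44] rig [111.9528  -2.4765 215.9841] F [ 0.51 -0.63 -0.33]
1.0 [-0.0025, 0.0065, -0.0037]
0.95 [-0.0025, 0.0097, -0.0091]
0.9 [-0.0024, 0.0131, -0.0144]
0.85 [-0.0024, 0.0168, -0.0194]
0.8 [-0.0024, 0.0208, -0.0243]
0.75 [-0.0024, 0.025, -0.0289]
0.7 [-0.0024, 0.0294, -0.0334]
0.65 [-0.0024, 0.034, -0.0376]
0.6 [-0.0024, 0.0389, -0.0415]
0.55 [-0.0024, 0.0439, -0.0453]
0.5 [-0.0024, 0.0491, -0.0487]
0.45 [-0.0023, 0.0545, -0.0519]
0.4 [-0.0023, 0.06, -0.0549]
0.35 [-0.0023, 0.0657, -0.0575]
0.3 [-0.0023, 0.0715, -0.0599]
0.25 [-0.0023, 0.0774, -0.062]
0.2 [-0.0023, 0.0834, -0.0637]
0.15 [-0.0023, 0.0895, -0.0652]
0.1 [-0.0023, 0.0957, -0.0664]
0.05 [-0.0023, 0.1019, -0.0672]
-0.0 [-0.0023, 0.1081, -0.0678]
```

View pics/side2.png

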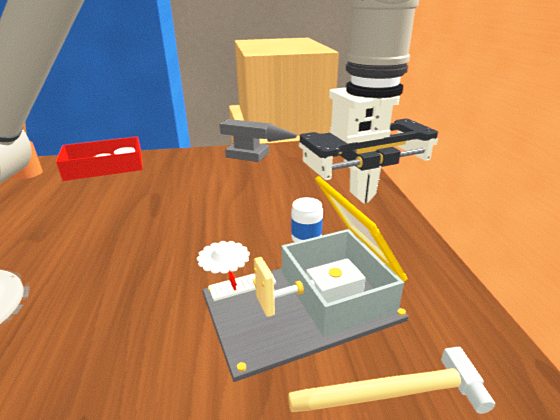

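Call:
{"op": "send_rows", "data": {"motion": [[[-0.002,0.0065,-0.004,0],[-0.002,0.01,-0.009,0],[-0.002,0.013,-0.0145,0],[-0.002,0.017,-0.0195,0],[-0.002,0.021,-0.0245,0],[-0.002,0.025,-0.029,0],[-0.002,0.0295,-0.0335,0],[-0.002,0.034,-0.0375,0]]]}}

```text
time: 3.35
tool_pos: [0.6643, -0.0609, 0.182]
tool_rot: [-1.572, 0.001, -1.312]
contact_force: [0.7, -0.5, 3.2]
opening: 0.0004
```

Run:
```python
import st
from mv import *
st=sensors.observe()
for a in np.arange(.65,-.05,-.05): print(round(a,2),row(corner(a),st=st)[:3])
snap('side','side3.png')
```

```text
3.35 [ 0.6643 -0.0609  0.182 ] [-1.5719e+00  1.2000e-03 -1.3121e+00] 0.0004 q [-0.21  0.66  1.19  0.    1.3  -0.47] rig [ 74.4703  -0.4858 181.9986] F [ 0.72 -0.49  3.17]
0.65 [-0.0005, -0.0, -0.0001]
0.6 [-0.0005, 0.0048, -0.0041]
0.55 [-0.0005, 0.0099, -0.0078]
0.5 [-0.0005, 0.0151, -0.0113]
0.45 [-0.0004, 0.0204, -0.0145]
0.4 [-0.0004, 0.026, -0.0175]
0.35 [-0.0004, 0.0316, -0.0201]
0.3 [-0.0004, 0.0374, -0.0225]
0.25 [-0.0004, 0.0433, -0.0246]
0.2 [-0.0004, 0.0494, -0.0263]
0.15 [-0.0004, 0.0554, -0.0278]
0.1 [-0.0004, 0.0616, -0.029]
0.05 [-0.0004, 0.0678, -0.0298]
-0.0 [-0.0004, 0.074, -0.0304]
```

View pics/side3.png

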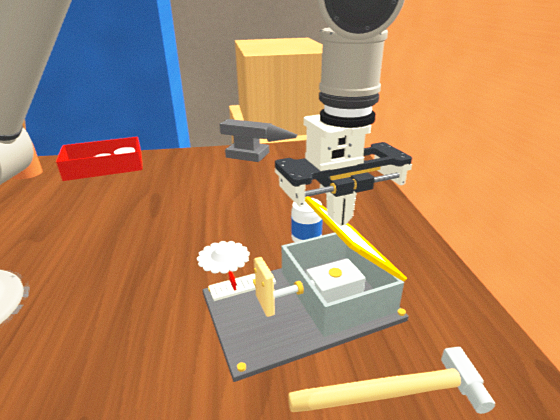

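Call:
{"op": "send_rows", "data": {"motion": [[[0,0.005,-0.004,0],[0,0.01,-0.008,0],[0,0.015,-0.0115,0],[0,0.0205,-0.0145,0],[0,0.026,-0.0175,0],[0,0.0315,-0.02,0],[0,0.0375,-0.0225,0],[0,0.043,-0.0245,0]]]}}

```text
time: 4.2
tool_pos: [0.6394, -0.0673, 0.1375]
tool_rot: [-1.574, 0.002, -1.312]
contact_force: [-0.7, -0.2, 1.3]
opening: 0.0005
```

Run:
```python
import st
from mv import *
st=sensors.observe()
for a in np.arange(.25,-.05,-.05): print(round(a,2),row(corner(a),st=st)[:3])
snap('side','side4.png')
```

```text
4.2 [ 0.6394 -0.0673  0.1375] [-1.5742  0.002  -1.3122] 0.0005 q [-0.22  0.66  1.32  0.    1.17 -0.48] rig [ 48.724   -0.2571 137.4991] F [-0.7  -0.24  1.33]
0.25 [-0.0003, -0.0012, 0.0011]
0.2 [-0.0002, 0.0048, -0.0006]
0.15 [-0.0002, 0.0109, -0.0021]
0.1 [-0.0002, 0.0171, -0.0032]
0.05 [-0.0002, 0.0233, -0.0041]
0.0 [-0.0002, 0.0295, -0.0046]
```

View pics/side4.png

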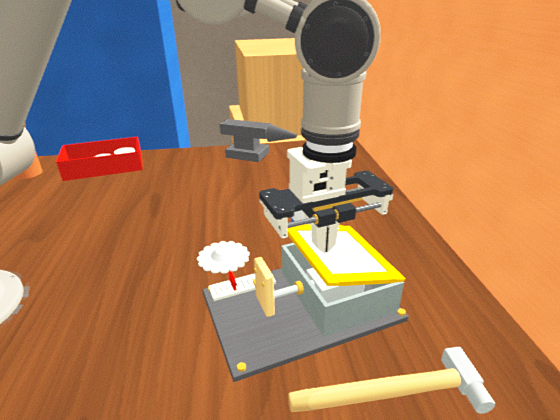

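Call:
{"op": "send_rows", "data": {"motion": [[[0,0.004,0,0],[0,0.008,-0.001,0],[0,0.012,-0.002,0],[0,0.016,-0.003,0],[0,0.02,-0.0035,0],[0,0.023,-0.004,0],[0,0.026,-0.004,0],[0,0.028,-0.0045,0]]]}}

```text
time: 5.05
tool_pos: [0.6344, -0.0683, 0.1082]
tool_rot: [-1.575, 0.003, -1.312]
contact_force: [0.3, -0.2, 7.2]
opening: 0.0006
```

```bash
python3 st.py
```

```text
5.05 [ 0.6344 -0.0683  0.1082] [-1.5754  0.0027 -1.3122] 0.0006 q [-0.23  0.68  1.36  0.    1.1  -0.49] rig [4.366620e+01 2.470000e-02 1.082397e+02] F [ 0.31 -0.18  7.23]
```

Call:
{"op": "send_rows", "data": {"motion": [[[0,0.0015,0,0],[0,0.0015,0,0],[0,0.0015,0,0]]]}}

```text
time: 5.35
tool_pos: [0.6345, -0.0683, 0.1082]
tool_rot: [-1.575, 0.002, -1.312]
contact_force: [-4.7, 0.2, 10.2]
opening: 0.0001
```

```bash
python3 st.py
python3 - <<'E'
from mv import *
snap('side','side5.png')
a=cv2.imread('pics/side5.png')[165:385,190:420]; cv2.imwrite('pics/side5z.png',cv2.resize(a,None,fx=2.7,fy=2.7,interpolation=cv2.INTER_CUBIC))
E
```

```text
5.35 [ 0.6345 -0.0683  0.1082] [-1.5745  0.0022 -1.3122] 0.0001 q [-0.23  0.68  1.37  0.    1.1  -0.49] rig [ 4.373350e+01 -3.600000e-03  1.082255e+02] F [-4.73  0.18 10.17]
```

View pics/side5z.png

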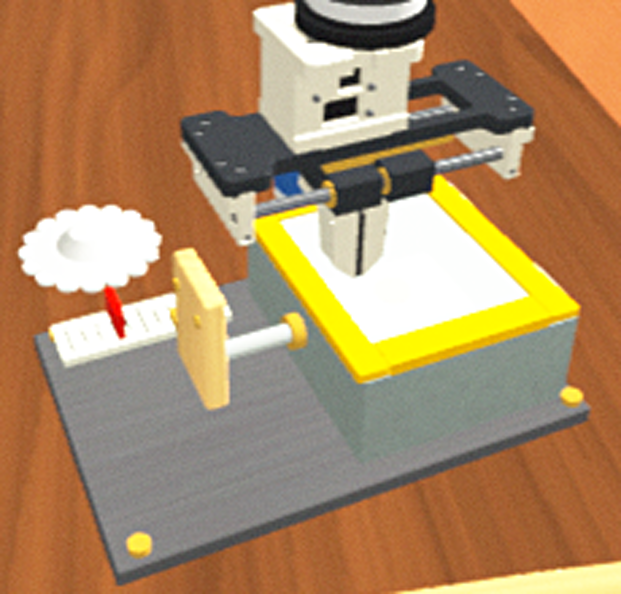

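Call:
{"op": "send_rows", "data": {"motion": [[[0,-0.01,0,0],[0,-0.04,0,0],[0,-0.07,-0.01,0],[0,-0.072,-0.04,0],[0,-0.072,-0.07,0],[0,-0.072,-0.095,0],[0,-0.072,-0.099,0],[0,-0.072,-0.099,0]]], "gripper": 0.48}}

```text
time: 6.2
tool_pos: [0.5392, -0.0939, 0.1812]
tool_rot: [-1.574, 0.002, -1.313]
contact_force: [0.6, 0.4, -0.1]
opening: 0.0442
```

Run:
```python
import st
from mv import *
print(row((-55,0,85)))
for n in('side','top'): snap(n,n+'6.png')
```

```text
6.2 [ 0.5392 -0.0939  0.1812] [-1.5736  0.0019 -1.313 ] 0.0442 q [-0.31  0.45  1.56  0.    1.13 -0.57] rig [-54.9142  -0.2682 181.2063] F [ 0.59  0.36 -0.09]
[-0.0001, 0.0962, 0.0002, np.float64(-0.1)]
```

View pics/side6.png

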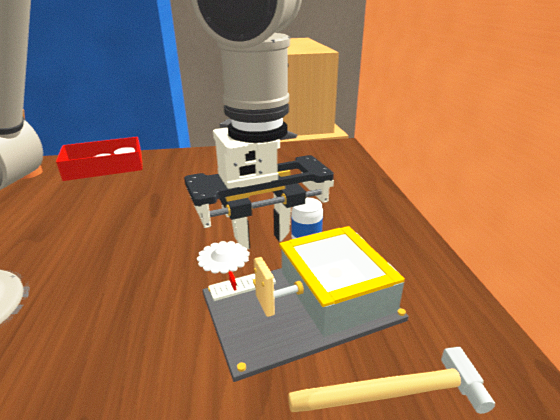

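View pics/top6.png

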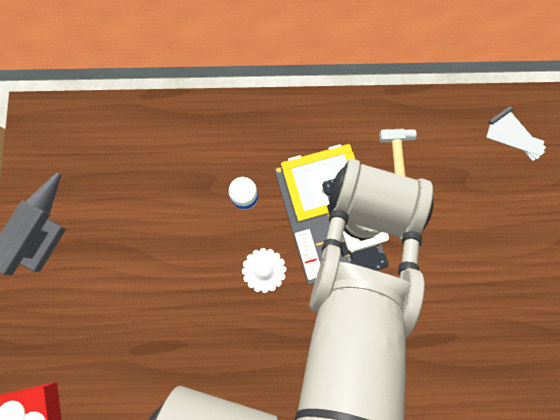

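Call:
{"op": "send_rows", "data": {"motion": [[[0,0.03,0,0],[0,0.05,0,0],[0,0.06,0,0],[0,0.07,0,0],[0,0.08,0,0],[0,0.09,0,0],[0,0.096,0,0],[0,0.096,0,0]]]}}

```text
time: 7.1
tool_pos: [0.5395, -0.0935, 0.0841]
tool_rot: [-1.574, 0.003, -1.312]
contact_force: [-0.6, 0.6, 0.0]
opening: 0.0439
```

Run:
```python
import st
from mv import *
c=snap('side','side7.png')
a=c['frame'][165:385,190:420,::-1]; cv2.imwrite('pics/side7z.png',cv2.resize(a,None,fx=2.7,fy=2.7,interpolation=cv2.INTER_CUBIC))
```

```text
7.1 [ 0.5395 -0.0935  0.0841] [-1.5745  0.0025 -1.3122] 0.0439 q [-0.31  0.57  1.67  0.    0.91 -0.57] rig [-5.45444e+01  6.91000e-02  8.41168e+01] F [-0.56  0.59  0.04]
```

View pics/side7z.png

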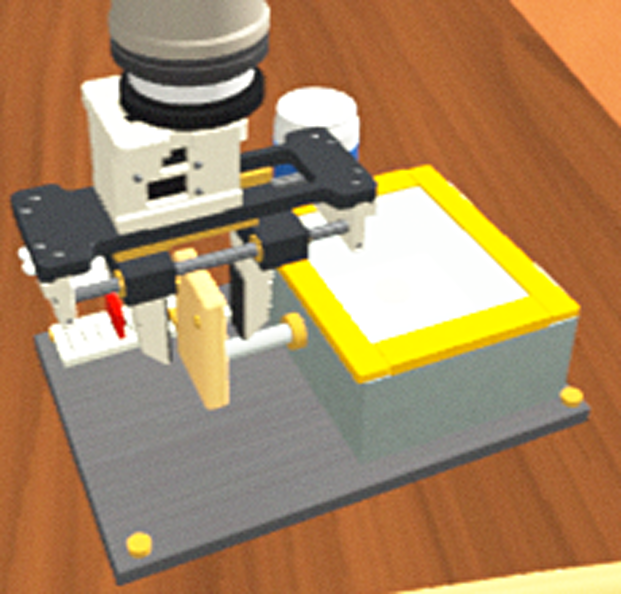

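Call:
{"op": "send_rows", "data": {"motion": [[[0,0,0,0],[0,0,0,0],[0,0,0,0],[0,0,0,0],[0,0,0,0],[0,0,0,0],[0,0,0,0]]], "gripper": 0, "grip_force": 40}}

```text
time: 7.85
tool_pos: [0.5392, -0.0938, 0.0849]
tool_rot: [-1.575, 0.002, -1.312]
contact_force: [-4.1, -2.0, 3.2]
opening: 0.0139
```

Run:
```python
import st
from mv import *
c=snap('side','side8.png')
a=c['frame'][220:330,200:330,::-1]; cv2.imwrite('pics/side8z.png',cv2.resize(a,None,fx=5,fy=5,interpolation=cv2.INTER_CUBIC))
c=snap('top','top8.png')
a=c['frame'][200:300,270:400,::-1]; cv2.imwrite('pics/top8z.png',cv2.resize(a,None,fx=5,fy=5,interpolation=cv2.INTER_CUBIC))
```

```text
7.85 [ 0.5392 -0.0938  0.0849] [-1.5747  0.0021 -1.3123] 0.0139 q [-0.31  0.57  1.67 -0.    0.91 -0.57] rig [-54.9541  -0.1467  84.936 ] F [-4.05 -2.    3.16]
```

View pics/side8z.png

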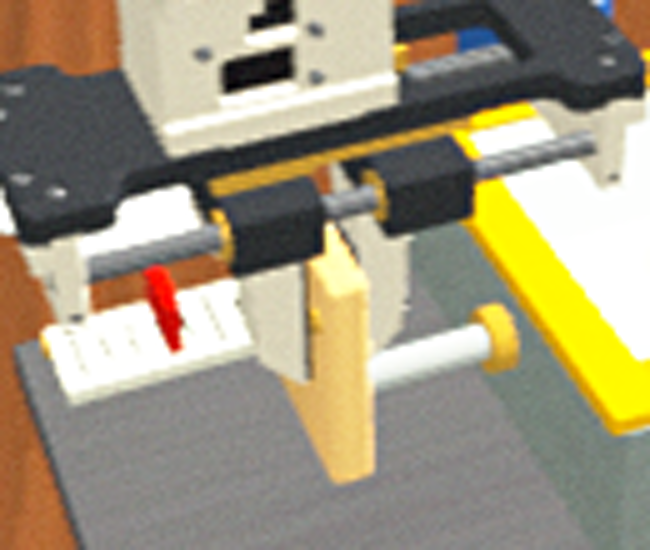

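View pics/top8z.png

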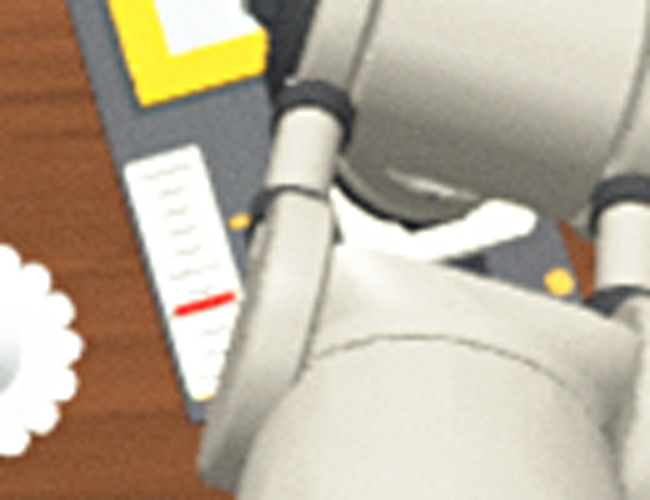

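Run:
```python
from mv import *
T=load('top0.png'); f=T['frame'].astype(float); o=v[4:7]
R,G,B=f[...,0],f[...,1],f[...,2]
def rc(u,v_,z): return inrig(at_z(T,u,v_,z+o[2])-o)
# red weights
sub=(slice(252,270),slice(298,322)); w=np.clip((R-np.maximum(G,B))[sub]-60,0,None)
vv,uu=np.mgrid[252:270,298:322]; print('red sum',w.sum()); u0,v0=(w*uu).sum()/w.sum(),(w*vv).sum()/w.sum(); print(u0,v0,rc(u0,v0,.039))
# brass
sub=(slice(236,250),slice(313,330)); w=np.clip((R-B)[sub]-40,0,None); 
print(w.round().astype(int))
vv,uu=np.mgrid[236:250,313:330]
for k in range(17):
    ww=w[:,k]
    if ww.sum()>30: vc=(ww*vv[:,k]).sum()/ww.sum(); print(313+k,round(vc,2),rc(313+k,vc,.036).round(1))
```

```text
red sum 2335.0
310.0222698072805 260.4710920770878 [-86.50621945  81.35960234  39.        ]
[[  0   0   0   0   0   0   0   0   0   0   0   0   0   0   0   0   6]
 [  0   0   0   0   0   0   0   0   0   0   0   0   0   0   0  11  34]
 [  0   0   0   0   0   0   0   0   0   0   0   0   0   0   3  36  44]
 [  0   0   0   0   0   0   0   0   0   0   0   0   0   0  21  42  44]
 [  0   0   0   0   0   0   0   0   0   0   0   0   0  26  60  59  42]
 [  0   0   0   0   0   0   0   0   0   0  25  68  82  92 103  75  43]
 [  0   0   0   0   0   0  19  40  67  81  94 103  98  87  94  52  40]
 [  0   0   0  19  67  82  90  99  97  97 103  84  47   0   0  10  31]
 [  0   0   0 105  99  99  98 102  67  24   0   0   0   0   0   0   0]
 [  0   0   0  69  79  47   4   0   0   0   0   0   0   0   0   0   0]
 [  0   0   0   0   0   0   0   0   0   0   0   0   0   0   0   0   0]
 [  0   0   0   0   0   0   0   0   0   0   0   0   0   0   0   0   0]
 [  0   0   0   0   0   0   0   0   0   0   0   0   0   0   0   0   0]
 [  0   0   0   0   0   0   0   0   0   0   0   0   0   0   0   0   0]]
316 244.26 [-53.5  56.3  36. ]
317 244.05 [-53.7  53.9  36. ]
318 243.85 [-53.9  51.5  36. ]
319 243.41 [-53.6  48.9  36. ]
320 243.26 [-53.9  46.5  36. ]
321 243.0 [-53.9  44.   36. ]
322 242.72 [-54.   41.5  36. ]
323 242.35 [-53.8  39.   36. ]
324 242.06 [-53.8  36.5  36. ]
325 241.85 [-54.  34.  36.]
326 241.3 [-53.4  31.3  36. ]
327 240.94 [-53.2  28.8  36. ]
328 240.22 [-52.2  26.   36. ]
329 239.85 [-52.   23.4  36. ]
```

Call:
{"op": "send_rows", "data": {"motion": [[[0,0,-0.003,0],[0,0,-0.008,0],[0,0,-0.013,0],[0,0,-0.018,0],[0,0,-0.023,0],[0,0,-0.028,0],[0,0,-0.0325,0],[0,0,-0.0325,0]]]}}

```text
time: 8.75
tool_pos: [0.5091, -0.1017, 0.085]
tool_rot: [-1.571, 0.002, -1.313]
contact_force: [8.8, 3.5, -6.4]
opening: 0.0143
```

Run:
```python
import st
from mv import *
c=snap('side','side9.png')
a=c['frame'][220:330,200:330,::-1]; cv2.imwrite('pics/side9z.png',cv2.resize(a,None,fx=5,fy=5,interpolation=cv2.INTER_CUBIC))
c=snap('top','top9.png')
a=c['frame'][200:300,270:400,::-1]; cv2.imwrite('pics/top9z.png',cv2.resize(a,None,fx=5,fy=5,interpolation=cv2.INTER_CUBIC))
```

```text
8.75 [ 0.5091 -0.1017  0.085 ] [-1.571   0.0016 -1.3128] 0.0143 q [-0.35  0.53  1.75  0.    0.86 -0.6 ] rig [-86.0283  -0.1064  84.9691] F [ 8.79  3.47 -6.42]
```

View pics/side9z.png

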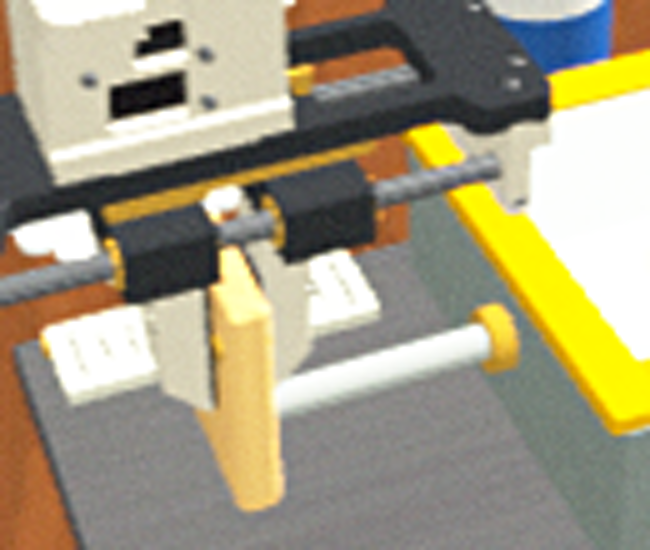

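View pics/top9z.png

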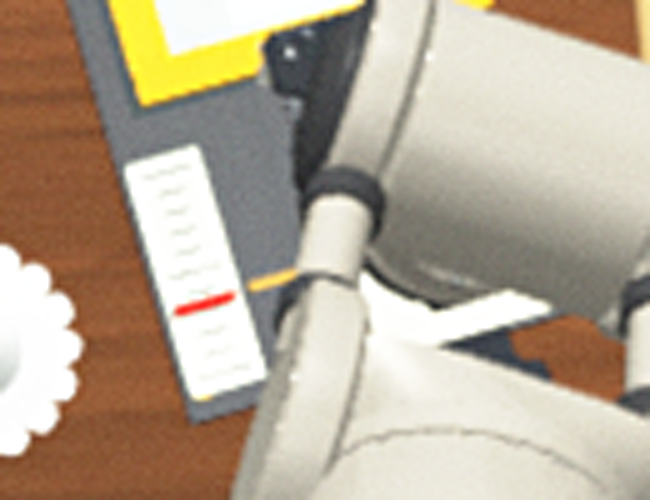

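```bash
cat > meas.py <<'E'
from mv import *
import sys
def meas(fn):
    T=load(fn); f=T['frame'].astype(float); o=v[4:7]; R,G,B=f[...,0],f[...,1],f[...,2]
    def rc(u,v_,z): return inrig(at_z(T,u,v_,z+o[2])-o)
    sub=(slice(252,270),slice(298,322)); w=np.clip((R-np.maximum(G,B))[sub]-60,0,None)*(abs(G-B)[sub]<45)
    vv,uu=np.mgrid[252:270,298:322]; u0,v0=(w*uu).sum()/w.sum(),(w*vv).sum()/w.sum(); print('red',rc(u0,v0,.039).round(1))
    sub=(slice(250,264),slice(316,332)); w=np.clip((R-B)[sub]-40,0,None)*(G-B>30)[sub]; vv,uu=np.mgrid[250:264,316:332]
    for k in range(16):
        ww=w[:,k]
        if ww.sum()>60: vc=(ww*vv[:,k]).sum()/ww.sum(); print(316+k,round(vc,2),rc(316+k,vc,.036).round(1))
if __name__=='__main__': meas(sys.argv[1])
E
python3 meas.py top9.png
```

```text
red [-86.5  80.4  39. ]
320 256.66 [-84.3  55.8  36. ]
321 256.51 [-84.6  53.4  36. ]
322 256.28 [-84.8  51.   36. ]
323 255.96 [-84.7  48.5  36. ]
324 255.64 [-84.6  46.   36. ]
325 255.38 [-84.7  43.5  36. ]
326 255.13 [-84.8  41.   36. ]
327 254.76 [-84.6  38.5  36. ]
328 254.49 [-84.7  36.   36. ]
```

Call:
{"op": "send_rows", "data": {"motion": [[[0,0,-0.001,0],[0,0,-0.002,0],[0,0,-0.003,0],[0,0,-0.003,0],[0,0,-0.003,0]]]}}

```text
time: 9.35
tool_pos: [0.5079, -0.102, 0.0849]
tool_rot: [-1.568, 0.001, -1.313]
contact_force: [8.9, 3.8, -4.6]
opening: 0.0139
```

```bash
python3 st.py; python3 -c "
from mv import *
c=snap('top','top10.png')
a=c['frame'][200:300,270:400,::-1]; cv2.imwrite('pics/top10z.png',cv2.resize(a,None,fx=5,fy=5,interpolation=cv2.INTER_CUBIC))"; python3 meas.py top10.png
```

```text
9.35 [ 0.5079 -0.102   0.0849] [-1.5679e+00  1.0000e-03 -1.3127e+00] 0.0139 q [-0.35  0.53  1.75  0.    0.86 -0.61] rig [-87.2242  -0.0967  84.9401] F [ 8.95  3.83 -4.62]
red [-86.5  80.5  39. ]
320 257.26 [-85.7  56.2  36. ]
321 257.08 [-85.9  53.8  36. ]
322 256.8 [-86.   51.3  36. ]
323 256.5 [-85.9  48.8  36. ]
324 256.28 [-86.1  46.4  36. ]
325 255.94 [-86.   43.9  36. ]
326 255.65 [-86.   41.4  36. ]
327 255.4 [-86.1  38.9  36. ]
328 255.07 [-86.   36.4  36. ]
329 254.79 [-86.  34.  36.]
```

View pics/top10z.png

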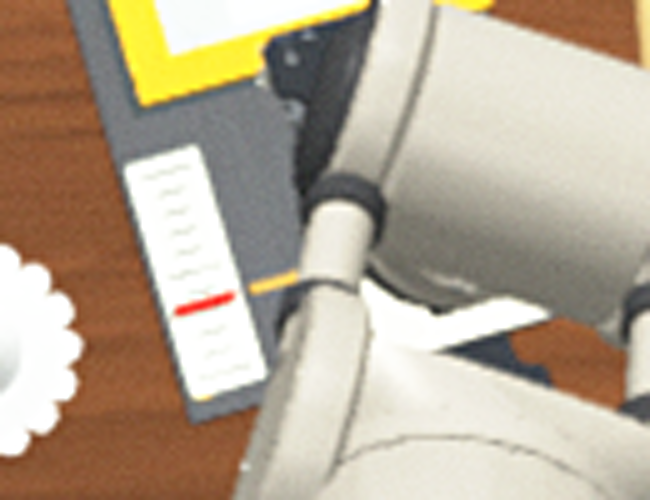

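Call:
{"op": "send_rows", "data": {"motion": [[[0,0,-0.0017,0],[0,0,-0.0017,0],[0,0,-0.0017,0],[0,0,-0.0017,0],[0,0,-0.0017,0],[0,0,-0.0017,0],[0,0,-0.0017,0],[0,0,-0.0017,0]]]}}

```text
time: 10.2
tool_pos: [0.5078, -0.102, 0.0849]
tool_rot: [-1.565, 0.0, -1.313]
contact_force: [9.9, 3.2, -4.2]
opening: 0.0138
```

```bash
python3 st.py; python3 -c "
from mv import *
snap('side','side11.png')
c=snap('top','top11.png')"; python3 meas.py top11.png|head -6; python3 st.py
```

```text
10.2 [ 0.5078 -0.102   0.0849] [-1.5650e+00  5.0000e-04 -1.3126e+00] 0.0138 q [-0.35  0.52  1.76  0.    0.86 -0.61] rig [-8.73257e+01 -8.60000e-02  8.49228e+01] F [ 9.92  3.18 -4.24]
red [-86.5  80.5  39. ]
320 257.43 [-86.   56.3  36. ]
321 257.13 [-86.   53.8  36. ]
322 256.85 [-86.1  51.4  36. ]
323 256.51 [-86.   48.8  36. ]
324 256.3 [-86.1  46.4  36. ]
10.3 [ 0.5079 -0.102   0.0849] [-1.5650e+00  4.0000e-04 -1.3125e+00] 0.0138 q [-0.35  0.52  1.76  0.    0.86 -0.61] rig [-87.3004  -0.0885  84.9465] F [10.28  4.58 -4.55]
```

View pics/side11.png

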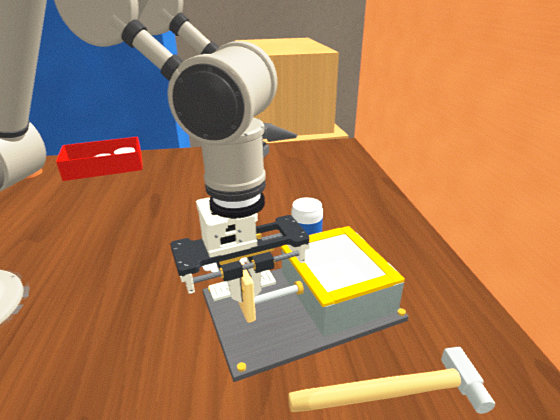

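Call:
{"op": "send_rows", "data": {"motion": [[[0,0,-0.0017,0],[0,0,-0.0017,0],[0,0,-0.0017,0],[0,0,-0.0017,0],[0,0,-0.0017,0],[0,0,-0.0017,0],[0,0,-0.0017,0],[0,0,-0.0017,0]]]}}

```text
time: 11.1
tool_pos: [0.5077, -0.1021, 0.085]
tool_rot: [-1.562, -0.0, -1.312]
contact_force: [10.3, 4.9, -5.1]
opening: 0.0138
```

```bash
python3 -c "
from mv import *
c=snap('top','top12.png')
a=load('top0.png')['frame'].astype(int); d=abs(a-c['frame']).max(2)
print('tin',d[170:215,222:264].max(),'rosette',d[245:297,238:272].max(),'hammer head',d[125:145,376:420].max())"; python3 meas.py top12.png|head -5; python3 st.py; python3 -c "
from h import *
print(hand_in())"
```

```text
tin 27 rosette 26 hammer head 25
red [-86.5  80.5  39. ]
320 257.44 [-86.1  56.3  36. ]
321 257.22 [-86.2  53.9  36. ]
322 256.92 [-86.2  51.4  36. ]
323 256.68 [-86.3  49.   36. ]
11.15 [ 0.5077 -0.1021  0.0849] [-1.5623e+00 -1.0000e-04 -1.3124e+00] 0.014 q [-0.35  0.52  1.76  0.01  0.85 -0.61] rig [-87.4899  -0.0967  84.9372] F [ 9.6   4.24 -5.06]
the job is handed in; nothing more can be done
None
```

I closed the guard, pulled the bolt to the red mark, and handed the job in at 11.2 s with the gripper still holding it there.

- **Guard:** I pushed it shut along its arc with the closed fingertips at about 0.3–0.5 rad/s. It met a firm stop at about 10 N with the fingertips 83 mm above the bench, the height given for a closed guard. Later side pictures show it still flat on the box.
- **Bolt:** I gripped it from above with 40 N and pulled it about 32 mm. In the last top picture the pointer is at rig x of about -86.2 mm and the red mark at -86.5 mm, so they agree to well under the 5 mm limit. It held there for about 2 s, with the spring pulling about 11 N on the wrist and the opening steady at 14 mm.
- **Tin, rosette and hammer:** comparing the first and last top pictures shows no more than noise-level change at the tin, the rosette and the hammer's head, so they did not move. I did not compare the hammer's handle this way.

**Limits of the checks:** the scene fit left errors of up to about 2 pixels (roughly 4 mm), so I judged the pointer and mark against each other in the same picture. The side camera could not confirm the alignment because the gripper hid the pointer. The tool's tilt also crept by about 0.01 rad during the hold, moving the tool point only about 0.3 mm.

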